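# Book two picks at touch-free bin sensors and send the kit tray on

## Task

The heel plates and strap buckles for this boot kit are already in the tray, so book them at the bins' touch-free sensors: first point at the sensor lens of the heel-plate bin from above, holding the fingertips about 2 cm over it for at least a second, then the same at the strap-buckle bin, without touching the bins, sensors or stand and without dipping over another bin's lens. Then push the kit tray along its slide with the fingertips, without lifting or tipping it, until it is fully home against the end stop at the left. Take nothing up, leave the tools and other goods where they are, and finish with the hand clear.

Things in the scene. Friction and masses are not known exactly. Their poses are not given: they have to be found in the camera images.
- heel_bin: a blue open bin, 100 mm wide, 160 mm deep, 75 mm high at its back and 42 mm at its front lip, fixed on the grey bin stand; origin under its middle, x axis from front to back; its sensor overhangs its front by 31 mm; it holds HEEL PLATES, flat steel horseshoes 66 mm wide and 4 mm thick
- heel_lens (a point): centre of the round 18 mm lens on the flat, level top of the sensor of the heel-plate bin; the sensor is a black 30 x 44 x 22 mm touch-free pick sensor clipped outside the middle of the bin's low front lip (the side towards the robot); the lens looks straight up, about 74 mm above the bench, and senses a fingertip about 5 to 45 mm above it; x axis points from the sensor to the back of its bin, z up
- buckle_bin: a blue open bin, 100 mm wide, 160 mm deep, 75 mm high at its back and 42 mm at its front lip, fixed on the grey bin stand; origin under its middle, x axis from front to back; its sensor overhangs its front by 31 mm; it holds STRAP BUCKLES, flat steel rectangles 46 x 38 mm with a middle bar (two open windows)
- buckle_lens (a point): centre of the round 18 mm lens on the flat, level top of the sensor of the buckle bin; the sensor is a black 30 x 44 x 22 mm touch-free pick sensor clipped outside the middle of the bin's low front lip (the side towards the robot); the lens looks straight up, about 74 mm above the bench, and senses a fingertip about 5 to 45 mm above it; x axis points from the sensor to the back of its bin, z up
- cap_bin: a blue open bin, 100 mm wide, 160 mm deep, 75 mm high at its back and 42 mm at its front lip, fixed on the grey bin stand; origin under its middle, x axis from front to back; its sensor overhangs its front by 31 mm; it holds steel toe caps, domed, 86 mm wide (not part of this kit)
- cap_lens (a point): centre of the round 18 mm lens on the flat, level top of the sensor of the toe-cap bin (not to be booked); the sensor is a black 30 x 44 x 22 mm touch-free pick sensor clipped outside the middle of the bin's low front lip (the side towards the robot); the lens looks straight up, about 74 mm above the bench, and senses a fingertip about 5 to 45 mm above it; x axis points from the sensor to the back of its bin, z up
- screw_bin: a blue open bin, 100 mm wide, 160 mm deep, 75 mm high at its back and 42 mm at its front lip, fixed on the grey bin stand; origin under its middle, x axis from front to back; its sensor overhangs its front by 31 mm; it holds 42 mm steel screws (not part of this kit)
- screw_lens (a point): centre of the round 18 mm lens on the flat, level top of the sensor of the screw bin (not to be booked); the sensor is a black 30 x 44 x 22 mm touch-free pick sensor clipped outside the middle of the bin's low front lip (the side towards the robot); the lens looks straight up, about 74 mm above the bench, and senses a fingertip about 5 to 45 mm above it; x axis points from the sensor to the back of its bin, z up
- bin_stand: low grey steel stand 170 x 560 x 20 mm, fixed, with five bays side by side, 108 mm apart: the four bins and the glue bottle stand in them in any order; origin under its middle, x axis from front to back, y along the row to the left
- slide: tray slide fixed on the bench between the robot and the bins, 142 mm wide, 600 mm long: a flat bed 8 mm above the bench between two aluminium guides 26 mm high (128 mm apart inside); origin under its middle, y axis along it towards the end stop at its left end; its right end is open
- stop (a point): centre of the front of the two rubber buffers of the slide's 50 mm high end stop, 30 mm above the bench; y axis points along the slide into the stop
- tray_right (a point): centre of the outer face of the kit tray's right end wall (farthest from the stop), half-way up, about 31 mm above the bench: the face to push; y axis points along the tray towards the stop
- tray_left (a point): centre of the outer face of the kit tray's left end wall, which meets the stop, half-way up; the tray is home when it touches the buffers
- kit_tray: loose grey open tray 120 wide, 180 long (along the slide), 45 mm high, 0.3 to 0.65 kg, standing on the slide's bed with 4 mm play to each guide; two compartments, with two heel plates and two buckles lying in it; origin under its middle, y axis along it towards the stop; it slides when pushed with a few newtons and stays where it is left
- glue_mid (a point): middle of a white glue bottle, 52 mm thick, 135 mm tall, loose, standing in one bay of the bin stand (bystander)
- boot_mid (a point): point 80 mm above the sole's middle of a loose black work boot 275 mm long, 215 mm tall (bystander)
- last_mid (a point): point 30 mm above the sole's middle of a loose plastic shoe last, 255 mm long, 100 mm tall (bystander)
- hammer: loose hammer lying between the robot and the slide, to the right, 260 mm long, 26 mm thick; origin under its middle, x along the handle to the head (bystander)
- driver: loose screwdriver lying between the robot and the slide, 200 mm long, 26 mm thick; origin under its middle, x along it (bystander)
- pliers_pivot (a point): pivot of loose pliers lying on the bench, 190 mm long, 18 mm thick (bystander)

How it is judged:
On the way, in this order (a step that is already met when the one before it is completed fails the run):
1. fingertips held above the heel-plate bin's lens for 0.9 s, within 20 mm sideways of its centre and about 5 to 45 mm above it (horizontal distance between the grasp point and heel_lens below 0.02 m and z of the grasp point in the frame of heel_lens between 0.02 and 0.066 m), for 0.9 s.
2. the same above the strap-buckle bin's lens (horizontal distance between the grasp point and buckle_lens below 0.02 m and z of the grasp point in the frame of buckle_lens between 0.02 and 0.066 m), for 0.9 s.
3. tray pushed home, within 8 mm of the end stop (y of tray_left in the frame of stop above -0.008 m and z of kit_tray in the frame of slide below 0.014 m and angle between kit_tray's own z axis and vertical below 0.06 rad), for 0.2 s.
At the end, for the whole second after the job is handed in: the kit tray stands flat on the slide at rest, its left end within 8 mm of the end stop's buffers, and no bystander is more than 15 mm from its starting place (all of step 3 and linear speed of kit_tray below 0.01 m/s and distance of each of glue_mid, boot_mid, last_mid, hammer, driver, pliers_pivot from where it was at the start of the episode below 0.015 m); the robot touches nothing.
It fails at once if a bin, its sensor or the bin stand is touched (contact force between any of the fingers, the arm and heel_bin above 0.3 N or contact force between any of the fingers, the arm and buckle_bin above 0.3 N or contact force between any of the fingers, the arm and cap_bin above 0.3 N or contact force between any of the fingers, the arm and screw_bin above 0.3 N or contact force between any of the fingers, the arm and bin_stand above 0.3 N).
It fails at once if fingertips dip over the lens of the toe-cap or the screw bin (within 20 mm sideways, less than about 45 mm above) ((horizontal distance between the grasp point and cap_lens below 0.02 m and z of the grasp point in the frame of cap_lens between -0.02 and 0.066 m) or (horizontal distance between the grasp point and screw_lens below 0.02 m and z of the grasp point in the frame of screw_lens between -0.02 and 0.066 m)).
It fails at once if the kit tray is lifted by more than 10 mm or tipped by more than 0.15 rad (z of kit_tray in the frame of slide above 0.018 m or angle between kit_tray's own z axis and vertical above 0.15 rad).
It fails at once if a bystander is moved by more than 15 mm (distance of any of glue_mid, boot_mid, last_mid, hammer, driver, pliers_pivot from where it was at the start of the episode above 0.015 m).
It also fails if it takes over 64 s, if anything falls off the work surface, if the arm or the gripper's body presses on something with over 40 N, if the wrist force passes 120 N, or if a joint passes its speed limit or range.

## Robot

A 6-joint arm with a two-finger parallel gripper is mounted at the origin on the work surface. World frame = base frame: x ahead of the robot, y to its left, z up, the work surface at z = 0. Lengths are in m, angles in rad, forces in N, time in s.
With the tool pointing down it reaches from about 0.35 to 0.775 m from the base axis. Payload 7.3 kg.
Tool frame: the origin (TCP) lies at the very end of the fingers, on their centre line; the grasp point (between the pads) lies 19 mm behind it; z points along the fingers, y is the direction in which the jaws open and shut (so a half turn about z gives the same grasp; the last joint's range is limited). The gripper opens to 92 mm and grips with 3 to 60 N. Pads are 19 mm wide; open, the fingers measure 130 mm over their backs; the gripper's body (75 mm by 190 mm) begins 47 mm behind the grasp point.
Start: joints at [-1.415, 0.342, 1.524, -0, 1.275, -0.146], TCP at [0.156, -0.501, 0.227] pointing down, gripper open.
Joint ranges: [-2.53, 2.53], [-0.77, 2.02], [0.04, 2.7], [-1, 4.14], [0.28, 2.66], [-3.11, 3.11]. Speed limits (rad/s): [2.57, 2.57, 3.14, 3.14, 3.14, 3.14].

## Interface

Orientations are given as [roll, pitch, yaw] about the fixed x, y, z axes, in that order (R = Rz(yaw) Ry(pitch) Rx(roll)).
In Python, from cell import robot gives the robot as it stands.
- The arm moves only by the shell command python3 -m pendant 'ROWS' [OPENING] [FORCE]. ROWS is JSON, a list of rows, each a list of 2 entries, a list of its own where there are three numbers: the shift along the tool's x, y, z in mm, then the turn about the tool's z in degrees. In form: [[[x, y, z], turn], ...]. A call has 1 to 10 rows; each row is the pose to reach, as a shift and turn from the pose measured when the call began, along the tool's axes at that moment; what a row does not reach only later rows make up. A row lasts 1/12 s, in which the tool goes at most 41.7 mm and 7.16 degrees, less where a joint would pass 70% of its speed; a pose out of reach is approached as far as the arm can. A call with a gripper value outside its range is refused whole. OPENING is the opening, from 0 (shut) to 1 (fully open), set as the call begins (- or left out, the last holds). The fingers move at their own pace and stop on an object; FORCE is the grip in N (left out, the last holds). Time passes only in rows, so rows that repeat a pose let the fingers close. It gives the time, the measured TCP pose, the force and the opening at its end, in the units of the state.
- robot.observe(): the state, without advancing time (a new reading comes with each control period).
- robot.read_camera(name): name is "scene" or "top"; returns the picture (400x640x3 uint8, red, green, blue); there is no depth.
- robot.calibration(name): a dict with "vfov" (degrees; the focal length in pixels is half the picture's height over the tangent of half this angle, whatever the lens; pixels are square), "cx", "cy" (the principal point, pixels), "rvec" (rotation vector, rad) and "tvec" (3), from world to camera coordinates, as OpenCV has them. Camera axes: x right, y down, z forward; pixel columns grow to the right and rows downward; lengths in m; the calibration is good to about 2 mm. A picture is of the moment at which its call begins. calibration takes no time and is no camera call.
- robot.hand_in(): hands the job in, once; it reports no verdict.
Trained networks look in the newest picture that a camera, given by its name, has taken for a name from the list of things; names that differ only in an ending like _2 or _b are one class to them, and where a whole thing is asked for, a point or a joint stands for the part that bears it (a point fixed in the world has none). Each returns a list of dicts, best first, with "p" (0 to 1); they miss things now and then, are a little off and sometimes report something else, mostly with a low value. They report only what shows in the picture. A call takes as long as a camera call.
- robot.find_in(camera, query): "xy" ([column, row] as shares, 0 to 1, of the picture: columns of its width, rows of its height, amid what is visible of it).
The state is a dict: "time": time; "qpos": joint angles; "qvel": joint speeds; "joint_efforts": joint torques, N m; "tool_pos": TCP position; "tool_rot": TCP orientation; "contact_force": force on the tool from outside, world axes, zero at the start; "torque": the same for the moment, N m; "opening": finger opening in m.
Only numpy, scipy, OpenCV 4.12 (cv2) and the standard library are available. Lean on these libraries where they do the work, as an engineer would, in place of code of your own. Each camera call takes 0.05 s, during which the arm holds its last target.

## Working session

There is one attempt and no reset: what is moved stays moved. The work goes in short steps, Python scripts to look and compute and a shell command to move; the robot and the scene stay as the last step left them, time stands still between calls to the robot, and variables do not carry over. Pictures are saved under pics/ and viewed, and the job is handed in when it is done.

```bash
mkdir -p pics; cat > h.py <<'E'
import numpy as np,cv2
from cell import robot
def cam(n):
    c=robot.calibration(n);f=200/np.tan(np.radians(c['vfov'])/2)
    K=np.array([[f,0,c['cx']],[0,f,c['cy']],[0,0,1]]);return K,np.array(c['rvec'],float),np.array(c['tvec'],float),c
def px2w(n,u,v,z):
    K,r,t,c=cam(n);R=cv2.Rodrigues(r)[0]
    d=R.T@np.linalg.inv(K)@np.array([u,v,1]);o=-R.T@t
    return o+d*(z-o[2])/d[2]
def w2px(n,p):
    K,r,t,c=cam(n);return cv2.projectPoints(np.array(p,float).reshape(-1,1,3),r,t,K,None)[0].reshape(-1,2)
def snap(n,f):
    im=robot.read_camera(n);cv2.imwrite('pics/'+f,im[:,:,::-1]);return im
E
python3 - <<'E'
from h import *
for n in('scene','top'):
    snap(n,n+'0.png');print(robot.calibration(n))
    for q,z in (('heel_lens',.074),('buckle_lens',.074),('cap_lens',.074),('screw_lens',.074),('stop',.03),('tray_right',.031),('tray_left',.031),('glue_mid',.09),('hammer',.013),('driver',.013),('pliers_pivot',.009),('heel_bin',.04),('buckle_bin',.04),('cap_bin',.04),('screw_bin',.04)):
        for d in robot.find_in(n,q)[:2]:
            u,v=d['xy'][0]*640,d['xy'][1]*400
            print(n,q,round(d['p'],2),round(u),round(v),px2w(n,u,v,z).round(3))
s=robot.observe();print(s)
E
```

```text
{'vfov': 54.20730688947925, 'cx': 311.3812905134324, 'cy': 207.12771562484707, 'rvec': array([ 1.18657335,  2.34941721, -0.96758865]), 'tvec': array([ 0.300606  , -0.24442409,  1.44772377])}
scene heel_lens 0.66 256 252 [ 0.723 -0.013  0.074]
scene buckle_lens 0.71 196 215 [ 0.725 -0.235  0.074]
scene buckle_lens 0.43 226 231 [ 0.718 -0.126  0.074]
scene cap_lens 0.56 294 276 [0.722 0.11  0.074]
scene screw_lens 0.58 227 230 [ 0.715 -0.125  0.074]
scene stop 0.62 357 231 [0.476 0.139 0.03 ]
scene tray_left 0.87 294 197 [ 0.475 -0.088  0.031]
scene glue_mid 0.71 329 292 [0.719 0.211 0.09 ]
scene hammer 0.58 284 149 [ 0.286 -0.283  0.013]
scene driver 0.73 382 211 [0.35  0.152 0.013]
scene pliers_pivot 0.77 509 279 [0.368 0.534 0.009]
scene pliers_pivot 0.58 223 231 [ 0.689 -0.181  0.009]
scene buckle_bin 0.86 199 216 [ 0.705 -0.255  0.04 ]
scene cap_bin 0.58 295 279 [0.712 0.103 0.04 ]
scene screw_bin 0.95 225 233 [ 0.707 -0.15   0.04 ]
{'vfov': 55.91948308442609, 'cx': 318.5166224692502, 'cy': 202.40341339803587, 'rvec': array([ 2.20033052, -2.14435613,  0.12988971]), 'tvec': array([
[... 1054 characters left out ...]
bin 0.89 357 150 [ 0.709 -0.119  0.04 ]
{'time': 1.6, 'qpos': array([-1.41498993e+00,  3.41990913e-01,  1.52410461e+00, -8.44228505e-06,
        1.27537434e+00, -1.46040414e-01]), 'qvel': array([-0.00103534, -0.00050476, -0.0022878 , -0.00019604, -0.00078761,
       -0.00029968]), 'joint_efforts': array([ 5.31830119e-04, -4.31126189e+01, -2.44475108e+01,  7.18973391e-02,
        4.83556709e-02,  8.11591946e-06]), 'tool_pos': array([ 0.15607646, -0.50128915,  0.22674362]), 'tool_rot': array([3.14147235e+00, 2.58583705e-05, 3.01849268e-01]), 'contact_force': array([-0.07073737,  0.35703985,  0.85033101]), 'torque': array([ 0.01142397,  0.01900368, -0.00943025]), 'opening': 0.09167267806257332}
```

```bash
python3 - <<'E'
import cv2
a=cv2.imread('pics/top0.png');b=cv2.imread('pics/scene0.png')
cv2.imwrite('pics/topc.png',cv2.resize(a[100:300,200:460],None,fx=3,fy=3,interpolation=2)[:600])
cv2.imwrite('pics/scenec.png',cv2.resize(b[130:330,150:410],None,fx=3,fy=3,interpolation=2)[:600])
E
```

```text
(no output)
```

View pics/top0.png

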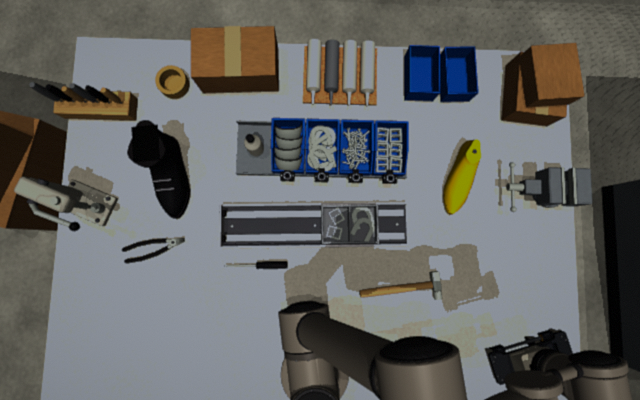

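View pics/scene0.png

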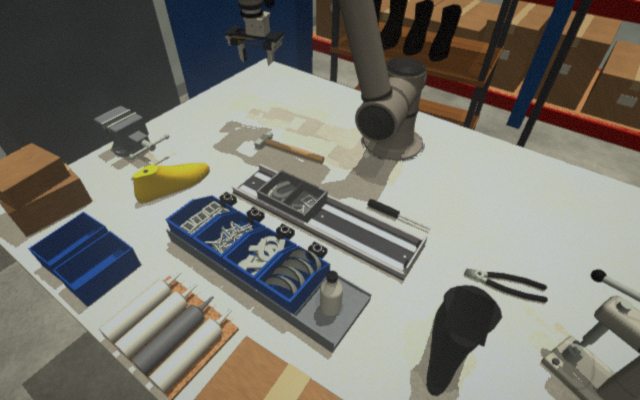

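View pics/topc.png

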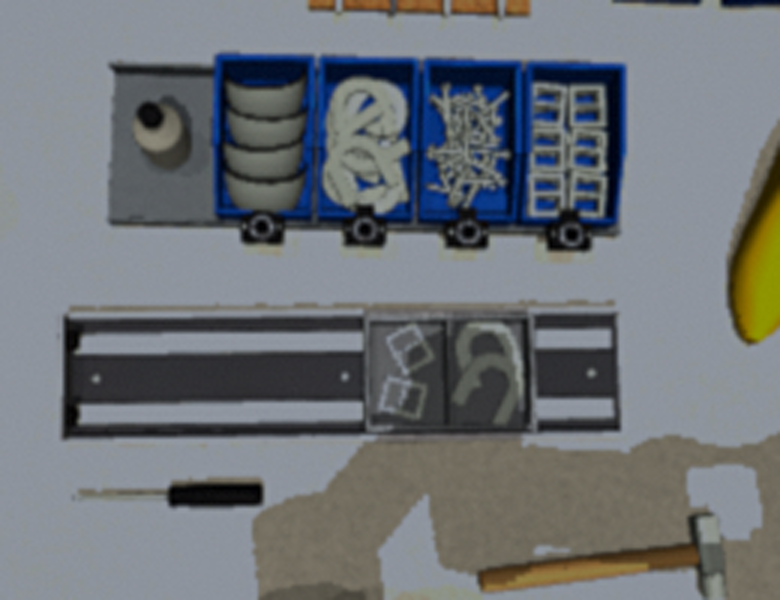

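View pics/scenec.png

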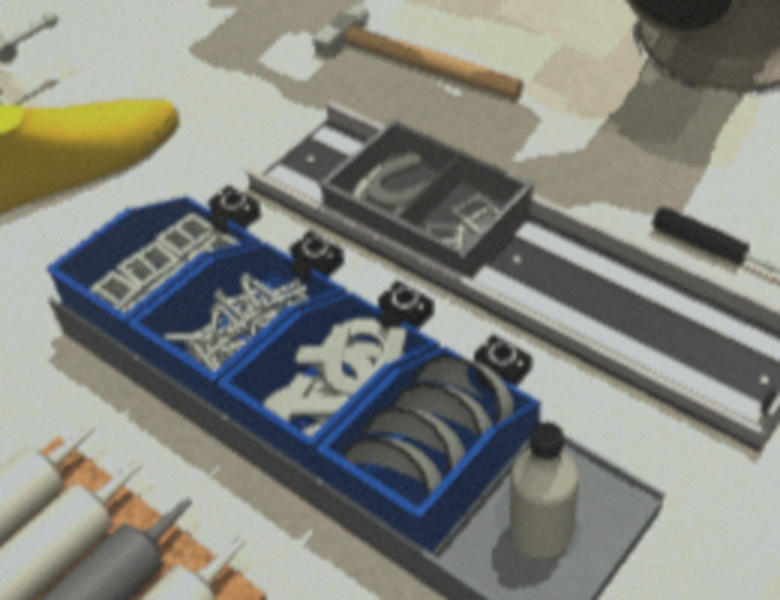

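```bash
python3 - <<'E'
from h import *
T=dict(cap=(263,228),heel=(364,230),screw=(467,231),buckle=(571,233));S=dict(cap=(503,355),heel=(406,302),screw=(317,250),buckle=(234,205))
def P(n):
    K,r,t,c=cam(n);return K@np.c_[cv2.Rodrigues(r)[0],t]
for k in T:
    a=np.array(T[k])/3+(200,100)-.33;b=np.array(S[k])/3+(150,130)-.33
    X=cv2.triangulatePoints(P('top'),P('scene'),a,b).ravel();print(k,px2w('top',*a,.074).round(4),px2w('scene',*b,.074).round(4),(X[:3]/X[3]).round(4))
for nm,u,v,z in (('trayR top wall near',534,432,.053),('trayR far',530,312,.053),('trayL near',364,430,.053),('trayL far',366,316,.053),('slideR near',620,430,.026),('slideR far',616,312,.026),('slideL near',65,437,.05),('slideL far',66,316,.05),('buffer',78,412,.03),('buffer2',78,338,.03),('driver R',263,495,.013),('hammer headtop',718,512,.026),('hammer handle',480,580,.02)):
    print(nm,px2w('top',u/3+199.67,v/3+99.67,z).round(4))
for nm,u,v,z in (('trayR near',397,122,.053),('trayR far',325,185,.053),('trayL near',533,182,.053),('trayL far',470,250,.053)):
    print('scene',nm,px2w('scene',u/3+149.67,v/3+129.67,z).round(4))
E
```

```text
cap [0.613  0.1002 0.074 ] [0.6207 0.1056 0.074 ] [0.6146 0.1011 0.0645]
heel [ 0.6138 -0.005   0.074 ] [6.231e-01 6.000e-04 7.400e-02] [ 0.6159 -0.0055  0.0632]
screw [ 0.6157 -0.1126  0.074 ] [ 0.6224 -0.1069  0.074 ] [ 0.617  -0.1133  0.0656]
buckle [ 0.6165 -0.2214  0.074 ] [ 0.6251 -0.2126  0.074 ] [ 0.6181 -0.2231  0.0627]
trayR top wall near [ 0.4088 -0.1879  0.053 ]
trayR far [ 0.5347 -0.1827  0.053 ]
trayL near [ 0.4065 -0.0105  0.053 ]
trayL far [ 0.5258 -0.0097  0.053 ]
slideR near [ 0.4133 -0.2846  0.026 ]
slideR far [ 0.54   -0.2803  0.026 ]
slideL near [0.3915 0.3001 0.05  ]
slideL far [0.5178 0.3057 0.05  ]
buffer [0.4179 0.2926 0.03  ]
buffer2 [0.4964 0.2966 0.03  ]
driver R [0.3347 0.095  0.013 ]
hammer headtop [ 0.3293 -0.389   0.026 ]
hammer handle [ 0.2519 -0.1377  0.02  ]
scene trayR near [ 0.4176 -0.1814  0.053 ]
scene trayR far [ 0.5365 -0.1773  0.053 ]
scene trayL near [ 0.4089 -0.0103  0.053 ]
scene trayL far [ 0.5224 -0.0044  0.053 ]
```

```bash
python3 -m pendant '[[[15,-9,0],-4],[[45,-26,0],-11],[[75,-43,0],-18],[[105,-60,0],-25],[[135,-78,0],-32],[[165,-95,0],-39],[[195,-112,0],-46],[[225,-129,0],-53],[[255,-147,0],-60],[[270,-155,0],-64]]' 0
cat > w.py <<'E'
import sys
from h import *
# world target x y z yaw -> tool shift mm, turn deg
s=robot.observe();from scipy.spatial.transform import Rotation as Ro
R=Ro.from_euler('xyz',s['tool_rot']).as_matrix();a=list(map(float,sys.argv[1:]))
d=R.T@(np.array(a[:3])-s['tool_pos'])*1000
print(s['time'],'pos',s['tool_pos'].round(4),'rot',s['tool_rot'].round(4),'F',s['contact_force'].round(2),'open',round(s['opening'],4))
print('shift',d.round(1),'turn',np.degrees(s['tool_rot'][2]-(a[3] if len(a)>3 else 1.606)).round(1))
E
python3 w.py .617 -.003 .2
```

```text
time: 2.43
tool_pos: [0.3695, -0.2703, 0.2269]
tool_rot: [3.141, -0.001, 1.427]
contact_force: [0.3, 0.1, 0.3]
opening: 0.0299
2.4333 pos [ 0.3695 -0.2703  0.2269] rot [ 3.1408e+00 -7.0000e-04  1.4270e+00] F [0.32 0.05 0.35] open 0.0299
shift [299.9 206.6  27.3] turn -10.3
```

```bash
python3 -m pendant '[[[30,20,2],-2],[[60,41,4],-4],[[90,62,6],-6],[[120,83,9],-8],[[155,107,12],-10],[[190,131,16],-10],[[225,155,20],-10],[[260,179,24],-10],[[285,196,27],-10],[[300,207,27],-10]]' 0
python3 w.py .617 -.003 .13
python3 - <<'E'
from h import *
snap('top','t1.png');snap('scene','s1.png')
p=robot.observe()['tool_pos'];print(w2px('top',[p]),w2px('scene',[p]))
E
```

```text
time: 3.27
tool_pos: [0.6189, 0.0006, 0.1991]
tool_rot: [3.141, -0.002, 1.604]
contact_force: [0.3, 0.2, 0.3]
opening: 0.0005
3.2667 pos [6.189e-01 6.000e-04 1.991e-01] rot [ 3.1414e+00 -1.6000e-03  1.6043e+00] F [0.28 0.21 0.29] open 0.0005
shift [-3.6 -2.1 69.1] turn -0.1
[[320.24587466 166.69032868]] [[283.08996694 195.41623963]]
```

View pics/s1.png

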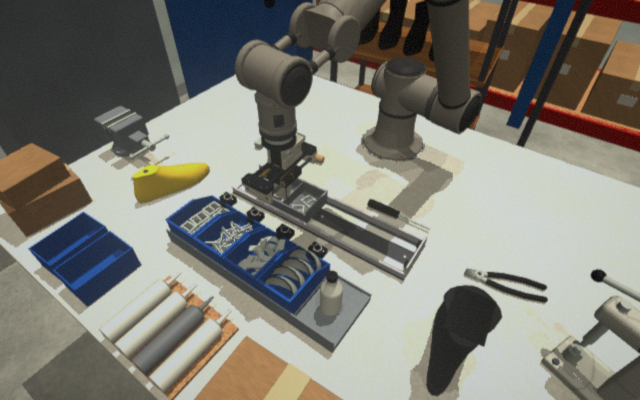

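```bash
python3 -m pendant '[[[-1,0,12],0],[[-2,-1,30],0],[[-3,-1,50],0],[[-3,-2,68],0],[[-3,-2,79],0],[[-3,-2,79],0]]' 0
python3 - <<'E'
from h import *
b=snap('scene','s2.png')[:,:,::-1]
p=robot.observe()['tool_pos'];print(p,w2px('scene',[p]),w2px('scene',[[p[0],p[1],.074]]))
cv2.imwrite('pics/s2c.png',cv2.resize(b[160:280,210:350],None,fx=5,fy=5,interpolation=2))
E
```

```text
time: 3.87
tool_pos: [0.6151, -0.0038, 0.1179]
tool_rot: [-3.137, -0.002, 1.604]
contact_force: [-0.1, 0.4, 0.4]
opening: 0.0005
[ 0.61610973 -0.0037442   0.11957807] [[284.45922837 216.42230327]] [[285.4008225  228.03061595]]
```

View pics/s2c.png

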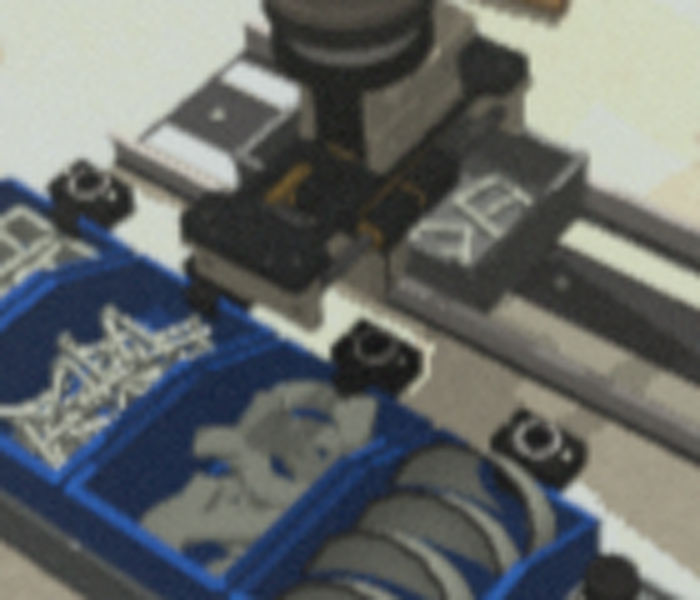

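```bash
python3 -m pendant '[[[0,0,10],0],[[0,0,20],0],[[0,0,22],0],[[0,0,22],0],[[0,0,22],0],[[0,0,22],0],[[0,0,22],0],[[0,0,22],0],[[0,0,22],0],[[0,0,22],0]]' 0
python3 -m pendant '[[[0,0,0],0],[[0,0,0],0],[[0,0,0],0],[[0,0,0],0],[[0,0,0],0],[[0,0,0],0],[[0,0,0],0],[[0,0,0],0]]' 0
python3 - <<'E'
from h import *
b=snap('scene','s3.png')[:,:,::-1];t=snap('top','t3.png')[:,:,::-1]
p=robot.observe()['tool_pos'];print(p,w2px('scene',[p]),w2px('scene',[[p[0],p[1],.074]]))
cv2.imwrite('pics/s3c.png',cv2.resize(b[180:260,240:340],None,fx=6,fy=6,interpolation=2))
E
python3 w.py .619 -.22 .2
```

```text
time: 4.75
tool_pos: [0.6162, -0.0037, 0.0978]
tool_rot: [-3.14, -0.001, 1.605]
contact_force: [0.5, 0.4, -0.2]
opening: 0.0005
time: 5.42
tool_pos: [0.6161, -0.0037, 0.0978]
tool_rot: [-3.14, -0.001, 1.605]
contact_force: [0.2, -1.1, 0.0]
opening: -0.0001
[ 0.61614016 -0.00371288  0.0977795 ] [[284.9188247  222.07716355]] [[285.40269078 228.04262013]]
5.5167 pos [ 0.6161 -0.0037  0.0978] rot [-3.1403e+00 -1.4000e-03  1.6046e+00] F [ 1.08 -0.68 -0.09] open 0.0006
shift [-216.1   -4.6 -102.5] turn -0.1
```

View pics/s3c.png

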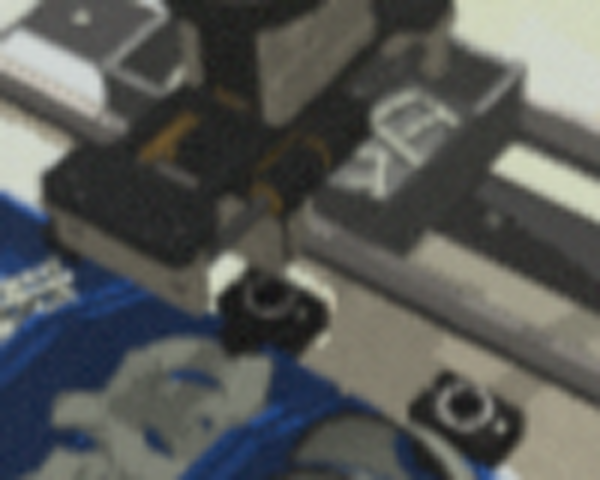

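```bash
python3 -m pendant '[[[0,0,-15],0],[[0,0,-45],0],[[0,0,-80],0],[[-15,0,-95],0],[[-45,-1,-100],0],[[-80,-2,-100],0],[[-115,-3,-100],0],[[-150,-4,-100],0],[[-185,-4,-100],0],[[-216,-4,-100],0]]' 0
python3 -m pendant '[[[0,0,0],0]]' 0
python3 w.py .619 -.22 .098
```

```text
time: 6.35
tool_pos: [0.6192, -0.2221, 0.1976]
tool_rot: [-3.14, -0.001, 1.604]
contact_force: [0.2, 0.0, 0.2]
opening: 0.0003
time: 6.43
tool_pos: [0.6186, -0.228, 0.197]
tool_rot: [-3.14, 0.001, 1.599]
contact_force: [-0.3, 0.2, 0.2]
opening: 0.0006
6.4333 pos [ 0.6186 -0.228   0.197 ] rot [-3.1403e+00  1.1000e-03  1.5989e+00] F [-0.31  0.16  0.21] open 0.0006
shift [ 8.1  0.7 99. ] turn -0.4
```

```bash
python3 -m pendant '[[[5,0,10],0],[[8,1,30],0],[[8,1,55],0],[[8,1,75],0],[[8,1,80],0],[[8,1,80],0]]' 0
python3 w.py .619 -.22 .098
python3 - <<'E'
from h import *
b=snap('scene','s4.png')[:,:,::-1]
p=robot.observe()['tool_pos'];print(p,w2px('scene',[p]),w2px('scene',[[p[0],p[1],.074]]))
cv2.imwrite('pics/s4c.png',cv2.resize(b[150:230,180:280],None,fx=6,fy=6,interpolation=2))
E
```

```text
time: 6.93
tool_pos: [0.6184, -0.2192, 0.1153]
tool_rot: [-3.137, -0.001, 1.599]
contact_force: [0.5, -0.3, 0.5]
opening: 0.0002
6.9333 pos [ 0.6184 -0.2192  0.1153] rot [-3.1370e+00 -8.0000e-04  1.5992e+00] F [ 0.48 -0.35  0.49] open 0.0002
shift [-0.9  0.6 17.3] turn -0.4
[ 0.61935527 -0.21968672  0.11708746] [[224.90430504 184.94239571]] [[227.3277007  195.90449768]]
```

View pics/s4c.png

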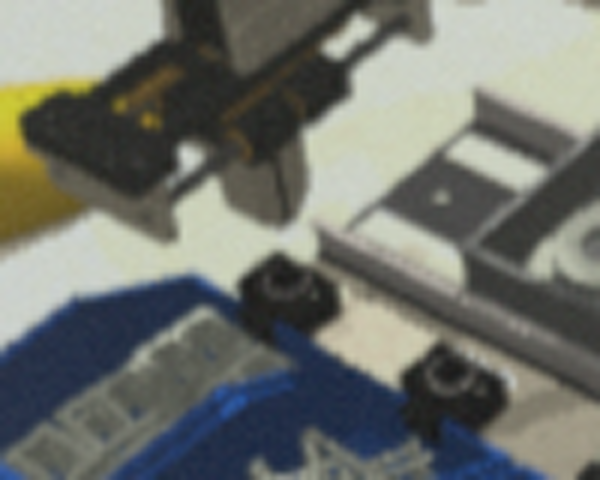

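```bash
python3 -m pendant '[[[0,0,8],0],[[0,0,16],0],[[0,0,19],0],[[0,0,19],0],[[0,0,19],0],[[0,0,19],0],[[0,0,19],0],[[0,0,19],0],[[0,0,19],0],[[0,0,19],0]]' 0
python3 -m pendant '[[[0,0,0],0],[[0,0,0],0],[[0,0,0],0],[[0,0,0],0],[[0,0,0],0],[[0,0,0],0],[[0,0,0],0],[[0,0,0],0]]' 0
python3 w.py .469 -.225 .2
```

```text
time: 7.82
tool_pos: [0.6193, -0.2198, 0.0982]
tool_rot: [-3.14, 0.001, 1.599]
contact_force: [-0.5, 0.5, -0.3]
opening: 0.0004
time: 8.48
tool_pos: [0.6194, -0.2197, 0.0982]
tool_rot: [-3.14, 0.001, 1.599]
contact_force: [-0.2, 0.1, 0.3]
opening: 0.0005
8.4833 pos [ 0.6194 -0.2197  0.0982] rot [-3.1400e+00  8.0000e-04  1.5992e+00] F [-0.19  0.09  0.26] open 0.0005
shift [  -1.1 -150.6 -101.5] turn -0.4
```

```bash
python3 -m pendant '[[[0,0,-15],0],[[0,0,-40],0],[[-2,-10,-55],0],[[-6,-35,-60],0],[[-10,-65,-60],0],[[-13,-95,-60],0],[[-15,-122,-60],0],[[-16,-140,-60],0],[[-16,-146,-60],0],[[-16,-146,-60],0]]' 0
python3 -m pendant '[[[0,0,0],0],[[0,0,0],0]]' 0
python3 w.py .474 -.235 .026
python3 - <<'E'
from h import *
t=snap('top','t5.png')[:,:,::-1];b=snap('scene','s5.png')[:,:,::-1]
print(w2px('scene',[[.474,-.235,.03],[.474,-.183,.03]]))
cv2.imwrite('pics/s5c.png',cv2.resize(b[130:230,200:340],None,fx=5,fy=5,interpolation=2))
E
```

```text
time: 9.32
tool_pos: [0.4732, -0.2401, 0.159]
tool_rot: [-3.14, 0.001, 1.598]
contact_force: [0.3, -0.8, 0.0]
opening: 0.0005
time: 9.48
tool_pos: [0.4743, -0.2402, 0.1591]
tool_rot: [-3.141, 0.002, 1.598]
contact_force: [-0.1, -0.3, -0.1]
opening: 0.0008
9.4833 pos [ 0.4743 -0.2402  0.1591] rot [-3.1412e+00  1.6000e-03  1.5982e+00] F [-0.12 -0.29 -0.06] open 0.0008
shift [ 5.400e+00 -1.000e-01  1.331e+02] turn -0.4
[[258.42664765 178.62880328]
 [270.67594514 185.02969564]]
```

View pics/s5c.png

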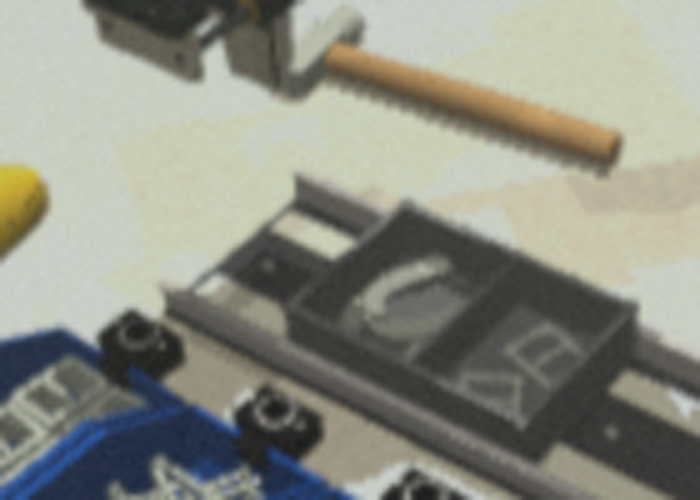

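```bash
python3 -m pendant '[[[0,0,15],0],[[0,0,40],0],[[0,0,65],0],[[0,0,90],0],[[0,0,108],0],[[0,0,120],0],[[0,0,128],0],[[0,0,132],0],[[0,0,132],0]]' 0
python3 w.py .474 -.2 .026
python3 - <<'E'
from h import *
b=snap('scene','s6.png')[:,:,::-1]
cv2.imwrite('pics/s6c.png',cv2.resize(b[130:230,200:340],None,fx=5,fy=5,interpolation=2))
E
```

```text
time: 10.33
tool_pos: [0.4741, -0.2399, 0.0262]
tool_rot: [-3.14, 0.001, 1.599]
contact_force: [0.9, -0.0, -0.1]
opening: 0.0004
10.3333 pos [ 0.4741 -0.2399  0.0262] rot [-3.1397e+00  5.0000e-04  1.5991e+00] F [ 0.86 -0.   -0.06] open 0.0004
shift [39.9  1.   0.1] turn -0.4
```

View pics/s6c.png

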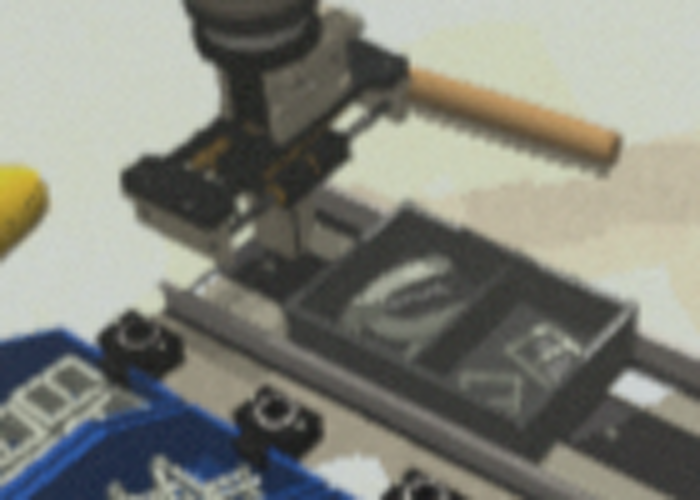

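```bash
python3 -m pendant '[[[4,0,0],0],[[12,0,0],0],[[20,0,0],0],[[26,0,0],0],[[32,0,0],0],[[38,0,0],0],[[44,0,0],0],[[51,0,0],0],[[58,-1,0],0],[[66,-1,0],0]]' 0
python3 -m pendant '[[[8,0,0],0],[[16,0,0],0],[[24,0,0],0],[[32,0,0],0],[[40,0,0],0],[[48,0,0],0],[[56,-1,0],0],[[64,-1,0],0],[[72,-1,0],0],[[80,-1,0],0]]' 0
python3 w.py .459 .11 .026
python3 - <<'E'
from h import *
b=snap('scene','s7.png')[:,:,::-1]
cv2.imwrite('pics/s7c.png',cv2.resize(b[130:280,220:440],None,fx=3.6,fy=3.6,interpolation=2))
E
```

```text
time: 11.22
tool_pos: [0.4718, -0.1741, 0.0271]
tool_rot: [3.142, 0.002, 1.599]
contact_force: [-0.7, -3.5, 1.9]
opening: 0.0005
time: 12.05
tool_pos: [0.4687, -0.0935, 0.027]
tool_rot: [3.141, 0.002, 1.599]
contact_force: [0.4, -5.0, 3.0]
opening: 0.0001
12.05 pos [ 0.4687 -0.0935  0.027 ] rot [3.1412e+00 2.4000e-03 1.5987e+00] F [ 0.41 -5.04  2.96] open 0.0001
shift [203.7  -4.    0.5] turn -0.4
```

View pics/s7c.png

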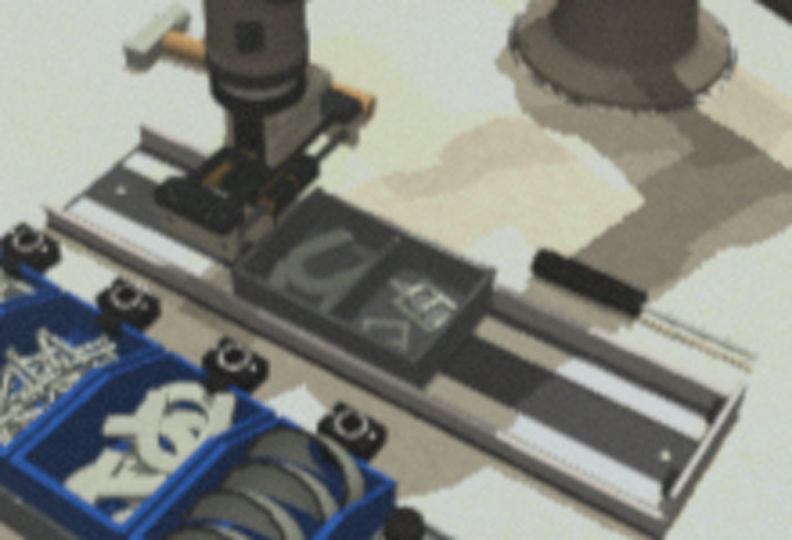

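```bash
python3 -m pendant '[[[8,0,0],0],[[16,0,0],0],[[24,0,0],0],[[32,0,0],0],[[40,-1,0],0],[[48,-1,0],0],[[56,-1,0],0],[[64,-1,0],0],[[72,-1,0],0],[[80,-1,0],0]]' 0
python3 -m pendant '[[[8,0,0],0],[[16,0,0],0],[[24,0,0],0],[[32,0,0],0],[[40,-1,0],0],[[48,-1,0],0],[[56,-1,0],0],[[64,-1,0],0],[[69,-1,0],0],[[72,-1,0],0]]' 0
python3 w.py .459 .11 .026
python3 - <<'E'
from h import *
b=snap('scene','s8.png')[:,:,::-1]
cv2.imwrite('pics/s8c.png',cv2.resize(b[160:280,280:440],None,fx=5,fy=5,interpolation=2))
E
```

```text
time: 12.93
tool_pos: [0.4648, -0.0114, 0.0268]
tool_rot: [-3.141, 0.001, 1.599]
contact_force: [0.2, -3.7, 3.7]
opening: 0.0007
time: 13.77
tool_pos: [0.4615, 0.0613, 0.0267]
tool_rot: [-3.14, 0.001, 1.6]
contact_force: [-0.2, -5.7, 4.2]
opening: 0.0002
13.7667 pos [0.4615 0.0613 0.0267] rot [-3.1405e+00  1.3000e-03  1.5998e+00] F [-0.18 -5.66  4.15] open 0.0002
shift [48.7 -1.1  0.6] turn -0.4
```

View pics/s8c.png

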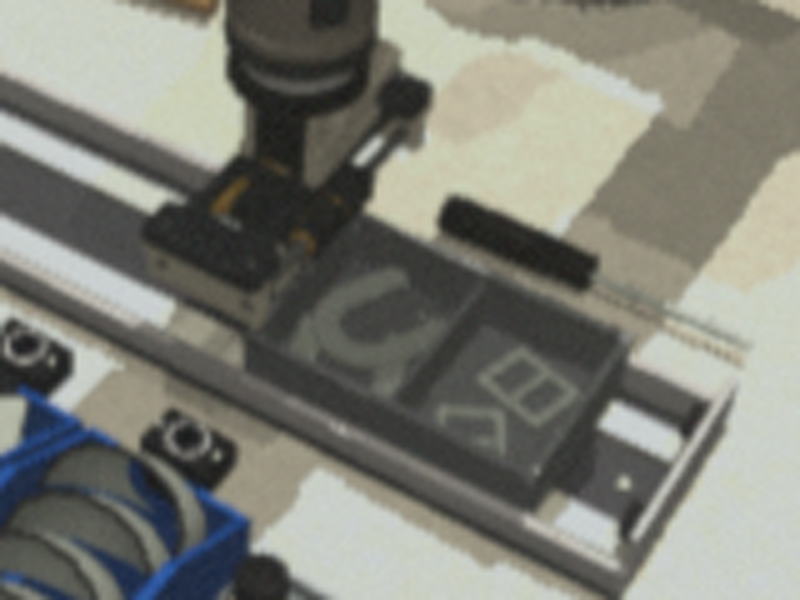

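```bash
python3 -m pendant '[[[4,0,0],0],[[8,0,0],0],[[12,0,0],0],[[16,0,0],0],[[19,0,0],0],[[22,0,0],0],[[24,0,0],0],[[26,0,0],0],[[28,0,0],0],[[30,0,0],0]]' 0
python3 - <<'E'
from h import *
b=snap('scene','s9.png')[:,:,::-1]
cv2.imwrite('pics/s9c.png',cv2.resize(b[160:280,280:440],None,fx=5,fy=5,interpolation=2))
E
```

```text
time: 14.65
tool_pos: [0.4604, 0.0916, 0.0265]
tool_rot: [-3.14, 0.001, 1.599]
contact_force: [0.9, -4.8, 4.2]
opening: 0.0003
```

View pics/s9c.png

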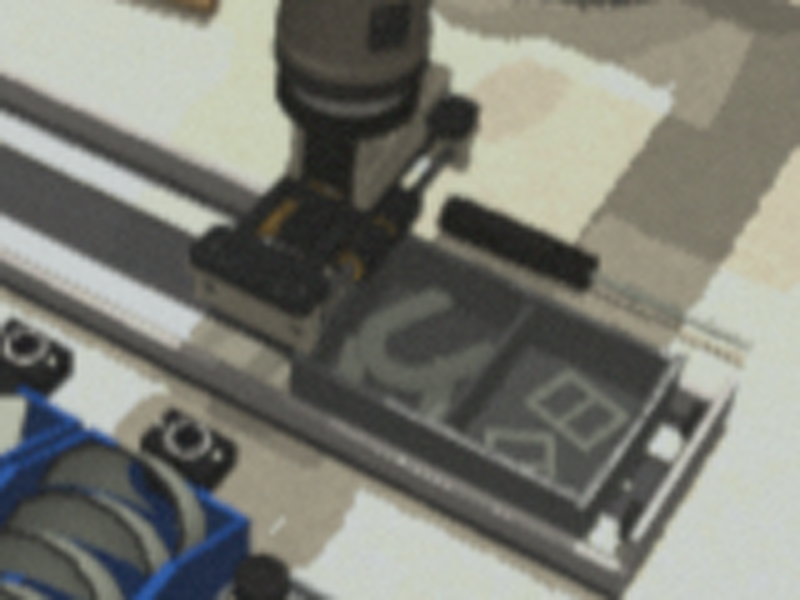

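```bash
python3 -m pendant '[[[2,0,0],0],[[4,0,0],0],[[6,0,0],0],[[7,0,0],0],[[8,0,0],0],[[9,0,0],0],[[10,0,0],0]]' 0; python3 -m pendant '[[[1,0,0],0],[[2,0,0],0],[[3,0,0],0]]' 0;python3 -m pendant '[[[1,0,0],0],[[2,0,0],0],[[3,0,0],0]]' 0
```

```text
time: 15.28
tool_pos: [0.46, 0.1017, 0.0265]
tool_rot: [-3.14, 0.001, 1.599]
contact_force: [-0.2, -4.4, 3.9]
opening: 0.0004
time: 15.53
tool_pos: [0.4598, 0.1045, 0.0265]
tool_rot: [-3.139, 0.001, 1.599]
contact_force: [-0.4, -5.8, 4.6]
opening: 0.0003
time: 15.78
tool_pos: [0.4599, 0.1063, 0.0266]
tool_rot: [-3.139, 0.003, 1.6]
contact_force: [2.3, -17.6, 4.3]
opening: 0.0005
```

Force jumped to 17.6 N: contact with the stop. I'll hold there, then look.

```bash
python3 -m pendant '[[[1,0,0],0],[[1,0,0],0],[[1,0,0],0],[[1,0,0],0]]' 0
python3 - <<'E'
from h import *
b=snap('scene','s10.png')[:,:,::-1]
cv2.imwrite('pics/s10c.png',cv2.resize(b[160:280,280:440],None,fx=5,fy=5,interpolation=2))
E
```

```text
time: 16.12
tool_pos: [0.46, 0.1062, 0.0266]
tool_rot: [-3.139, 0.005, 1.6]
contact_force: [0.8, -10.8, 4.8]
opening: 0.0005
```

View pics/s10c.png

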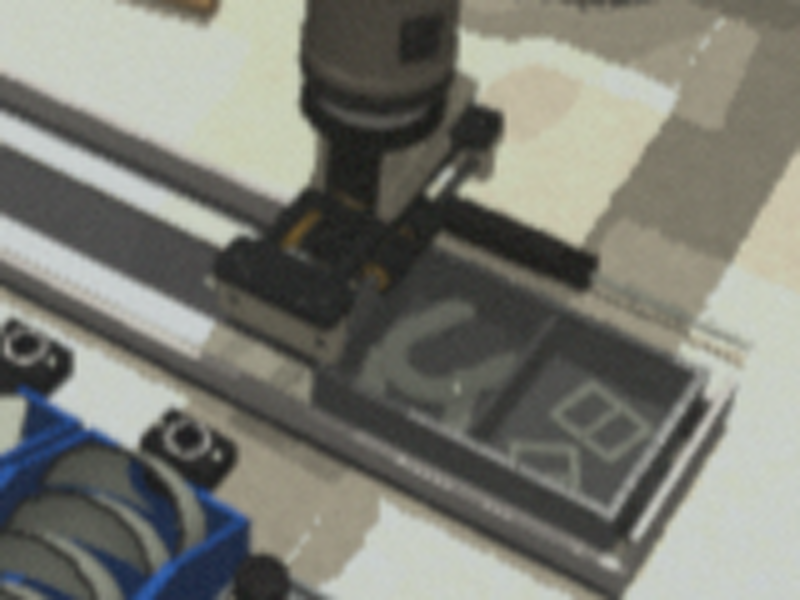

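```bash
python3 -m pendant '[[[-3,0,0],0],[[-8,0,0],0],[[-15,0,0],0],[[-23,0,0],0],[[-30,0,0],0],[[-35,0,0],0],[[-37,0,-10],0],[[-37,0,-30],0],[[-37,0,-60],0],[[-37,0,-90],0]]' 0; python3 -m pendant '[[[-5,0,-30],0],[[-20,0,-60],0],[[-45,0,-80],0],[[-75,0,-90],0],[[-110,0,-90],0],[[-145,0,-90],0],[[-165,0,-90],0],[[-170,0,-90],0],[[-170,0,-90],0]]' 0
python3 - <<'E'
from h import *
b=snap('scene','s11.png')[:,:,::-1];snap('top','t11.png')
cv2.imwrite('pics/s11c.png',cv2.resize(b[160:280,280:440],None,fx=5,fy=5,interpolation=2))
for q in('hammer','driver','pliers_pivot','glue_mid','stop','tray_left'):
    print(q,[(round(d['p'],2),round(d['xy'][0]*640),round(d['xy'][1]*400)) for d in robot.find_in('top',q)[:2]])
E
```

```text
time: 17.0
tool_pos: [0.4605, 0.0692, 0.1172]
tool_rot: [-3.137, 0.004, 1.6]
contact_force: [1.4, 0.5, 0.0]
opening: 0.0004
time: 17.75
tool_pos: [0.4655, -0.1017, 0.2077]
tool_rot: [-3.137, 0.004, 1.597]
contact_force: [0.1, 1.5, -1.2]
opening: 0.0003
hammer []
driver [(0.57, 272, 265), (0.53, 323, 145)]
pliers_pivot [(0.76, 152, 241)]
glue_mid [(0.59, 254, 147), (0.47, 304, 225)]
stop [(0.75, 307, 228), (0.17, 287, 149)]
tray_left [(0.88, 252, 224), (0.37, 390, 146)]
```

View pics/s11c.png

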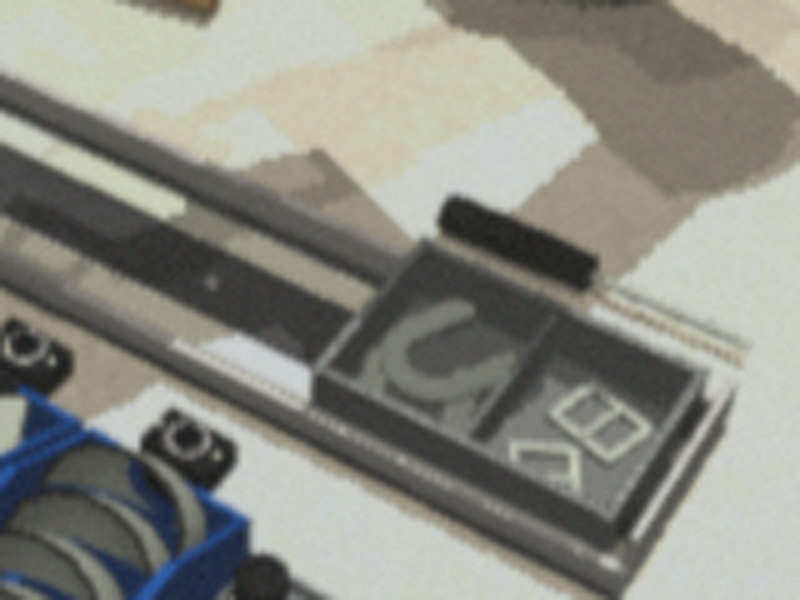

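View pics/t11.png

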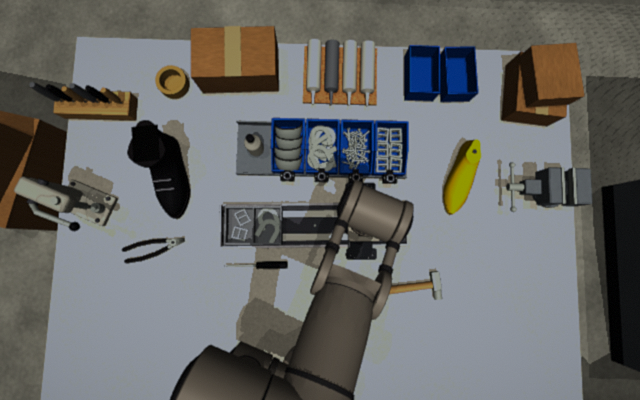

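```bash
python3 -m pendant '[[[0,0,0],0],[[0,0,0],0],[[0,0,0],0],[[0,0,0],0]]' 0; python3 -c "
from cell import robot
print(robot.hand_in())"
```

```text
time: 18.48
tool_pos: [0.4658, -0.0994, 0.2079]
tool_rot: [-3.137, 0.004, 1.601]
contact_force: [0.0, 0.8, -0.4]
opening: 0.0006
the job is handed in; nothing more can be done
None
```

I booked the heel-plate bin, then the strap-buckle bin, pushed the kit tray home and handed the job in at 18.5 s. The hand-in gives no verdict.

- **Sensors:** I held the shut fingertips about 24 mm above each lens for over 1.2 s. I lifted high to pass the screw bin's lens. Nothing showed on the force reading at the bins beyond noise of about 1 N, which is coarser than the 0.3 N limit.
- **Tray:** I pushed it from its right end wall, needing about 5 N. At the end stop the force jumped to 17.6 N, so I stopped there. After backing the hand off and lifting clear, the picture shows the tray flat and up against the stop.
- **Other goods:** the last pictures show the screwdriver, pliers, glue bottle, boot and shoe last where they started.

**Checks that failed or disagreed:**
- The two cameras placed the lenses up to about 12 mm apart. I worked between the two and checked each position against the scene picture. The fingertips lined up to within a few millimetres.
- In the last check the network did not find the hammer, which was partly hidden by the arm. By eye its head is where it was.
- The network also mislabelled the stop at the tray's right end. I relied on the picture and the force jump instead.

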